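# Pin the strain viewer's gate and hold a glass tile in its light by the frosted edges

## Robot

A 6-joint arm with a two-finger parallel gripper is mounted at the origin on a cart in front of the work surface, level with it; the furniture and walls round the work are solid. World frame = base frame: x ahead of the robot, y to its left, z up, the work surface at z = 0. Lengths are in mm, angles in rad, forces in N, time in s.
With the tool pointing down it reaches from about 275 to 825 mm from the base axis. Payload 4.9 kg.
Tool frame: the origin (TCP) lies at the very end of the fingers, on their centre line; the grasp point (between the pads) lies 19 mm behind it; z points along the fingers, y is the line along which they close (so a half turn about z gives the same grasp; the last joint's range is limited). The gripper opens to 85 mm and grips with 20 to 120 N. Pads are 22 mm wide; open, the fingers measure 114 mm over their backs; the gripper's body (76 mm by 85 mm) begins 54 mm behind the grasp point. The pads swing forward as they close: fully open they stand 13 mm farther back than shut.
Start: joints at [1.004, 0.326, -0.193, 1.052, 0, 1.437], TCP at [230.675, 499.307, 231.281] pointing down, gripper open.
Joint ranges: [-2.65, 2.65], [-0.97, 1.79], [-1.3, 1.35], [-1.93, 2.1], [-1.47, 1.37], [-3.14, 3.14]. Speed limits (rad/s): [2.57, 2.57, 3.14, 3.14, 3.14, 3.14].

## Interface

Orientations are given as [roll, pitch, yaw] about the fixed x, y, z axes, in that order (R = Rz(yaw) Ry(pitch) Rx(roll)).
In Python, from bench import bot, solve_ik, imaging gives the robot as it stands. Calls block until the motion is done:
- bot.move_ptp(position, orientation): joint-space move of the TCP to a pose.
- bot.movel(position, rot=None, max_speed=150, threshold=None): straight line of the TCP; rot=None keeps the orientation; max_speed is the mean speed in mm/s. With threshold (N) it stops when the force on the tool has changed by that much, and returns True; else False.
- bot.move_j(angles): joint-space move.
- bot.grip(opening, effort=None): opening from 0.0 (shut) to 1.0 (fully open); effort is the grip in N (None keeps the last); returns when the fingers have stopped.
- bot.dwell(seconds).
- solve_ik(position, orientation): joint angles nearest the present ones, or None.
- bot.get_state(): the state.
- imaging.capture(name): name is "scene" or "top" or "wrist"; returns the picture (420x560x3 uint8, blue, green, red); there is no depth.
- imaging.camera_model(name): a dict with "K" (3x3 intrinsics, pixels), "k1" (the pictures are not rectified: a ray, as slopes to the right and down, at radius r is drawn at 1 + k1 r^2 times it, then the intrinsics apply), "position" and "rotation" of the camera in the world. Camera axes: x right, y up, looking along -z (the intrinsics and any distortion apply to the point x, -y, -z); pixel columns grow to the right and rows downward; lengths in mm; the calibration is good to about 2 mm. A picture is of the moment at which its call begins: read the wrist's pose just before it. camera_model takes no time and is no camera call; for the wrist camera it gives the pose at the moment of the call.
A pose or a line that the arm cannot do raises bot.IKError and nothing moves.
- bot.sign_off(): hands the job in; it is judged then, once.
The state is a dict: "t": time; "qpos": joint angles; "joint_velocities": joint speeds; "effort": joint torques, N m; "tcp_pos": TCP position; "orientation": TCP orientation; "contact_force": force on the tool from outside, world axes, zero at the start; "wrist_torque": the same for the moment, N m; "opening": opening from 0.0 (shut) to 1.0 (fully open); "gripper_force": force on a finger pad.
Only numpy, scipy, OpenCV 4.12 (cv2) and the standard library are available. Lean on these libraries where they do the work, as an engineer would, in place of code of your own. Each camera call takes 0.05 s, during which the arm holds its last target. There are 200 camera calls.

## Task

Make the strain viewer ready: swing its analyser gate fully shut so that the lug lies in the fork, then take the headed steel pin out of the wooden rack, push it straight down through fork and lug until its head sits flush on top of the fork, and let go of it. Then check the tall glass tile: lift it out of the rack by its two frosted narrow edges only, never touching its polished faces, and finish while still holding it in the gripper between lamp and gate, upright and still, its polished faces square to the light and its middle on the axis of the light, touching nothing but the fingers. Leave the two other tiles standing in their slots.

Things in the scene. Friction and masses are not known exactly. Their poses are not given: they have to be found in the camera images.
- viewer: Strain viewer, fixed: grey base plate 160 (x) x 250 mm, top 14 mm above the table; origin on the table under its middle; -x faces the robot. Light runs along its y, 70 mm above the table, from the white lamp head (92 mm along x, y = 69 to 115 mm, 110 mm high; round bright window, bezel front at y = 64 mm) to the analyser gate at y = -85 mm.
- beam (a point): Point on the light's axis midway between lamp and gate: 70 mm above the table, at x = 0, y = -10 mm of the viewer; axes as the viewer's, y along the light. Free gap between lamp bezel and gate frame: 144 mm.
- fork_top (a point): Mouth of the fork's hole, on top of the upper ear, 84 mm above the table (x = -55, y = -85 mm of the viewer; its axes). Aluminium fork: ears 26 x 26 x 8 mm, tops at 84 and 64 mm, room for the gate's 9 mm lug between; upright 12 mm hole through all, chamfered; free below. The shut gate's frame (top at 100 mm) begins 25 mm from the hole towards +x: fingers closing along the viewer's y clear it.
- gate (a joint): Analyser gate: round dark filter in a 60 mm frame, 10 mm thick, its centre 60 mm from its upright hinge, which stands at the back (x = +60, y = -85 mm of the viewer); lug at its free end, 115 mm from the hinge. 0 rad = shut against its stop, square to the light, holes in line; grows as it swings outward (to the viewer's -y); starts 0.25 to 0.6 open. A push of 1 to 2 N moves it; friction keeps it.
- rack: Fixed wooden rack, 58 mm (x) x 170 mm (y) x 40 mm high, origin on the table under its middle. Three tile slots at y = +60, +18 and -24 mm, each 38 mm along x by 16 mm along y and 16 mm deep, and at y = -66 mm a 12 mm through hole in which the pin waits.
- pin: Loose steel pin, about 50 g, z up; origin at the centre of its head's underside. Shank 10 mm in diameter, 36 mm long, the last 7 mm tapering to 4 mm. Head: flange 20 mm in diameter, 4 mm high, then a knurled grip 14 mm in diameter up to 26 mm above the origin. At the start it stands in the rack's hole, flange on the rack's top (origin 40 mm above the table).
- tile_tall: Tallest glass tile, 36 (its x) x 14 (y) x 70 mm (z), about 90 g; origin at the middle of its foot. The narrow faces at x = +-18 mm are frosted (whitish), the wide faces at y = +-7 mm polished clear. At the start it stands in one of the rack's slots (which one varies), foot 24 mm above the table, axes along the rack's (its x across the rack).
- tile_mid (a point): Middle of the tall tile, 35 mm above its foot; its axes are the tile's.
- tile_tall_faces: The polished clear part of the tall tile (29 x 14 x 70 mm, everything but the 3.5 mm frosted strips at x = +-14.5 to 18 mm); same origin and axes as the tile. The fingers must not touch it.
- tile_short: A second glass tile, 36 x 14 mm, rectangular, only 42 mm tall; origin at the middle of its foot. Stands in another slot of the rack.
- tile_arched: A third glass tile, 36 x 14 mm, with a rounded top, 56.5 mm tall (its frosted edges 42 mm); origin at the middle of its foot. Stands in another slot of the rack.
Not all that is in view belongs to the job. What is shaped like the tile_tall but yellow is not meant.

How it is judged (in metres and radians):
On the way, in this order (a step that is already met when the one before it is completed fails the run):
1. the gate is shut, its lug in the fork (value of joint gate below 0.04 rad), for 0.1 s.
2. the pin sits in the fork, its head flush on the upper ear, and has been let go, the gate shut (horizontal distance between pin and fork_top below 0.004 m and z of pin in the frame of fork_top below 0.002 m and angle between pin's own z axis and vertical below 0.1 rad and value of joint gate below 0.05 rad and contact force between pin and the fingers below 0.1 N), for 0.2 s.
3. the tall tile is lifted clear of the rack in the fingers (z of tile_tall in the frame of rack above 0.044 m and contact force between tile_tall and rack below 0.05 N and contact force between tile_tall and the fingers above 1 N), for 0.1 s.
At the end, for the whole second after the job is handed in: Pin within 4 mm of the hole axis, head within 2 mm of the ear, gate shut within 0.05 rad; tall tile in the fingers, its middle within 8 mm sideways, 10 mm in height and 50 mm along the light of the beam point, upright to 0.12, square to 0.14 rad, still, off the viewer; other tiles upright (horizontal distance between pin and fork_top below 0.004 m and z of pin in the frame of fork_top between -0.003 and 0.002 m and angle between pin's own z axis and vertical below 0.1 rad and value of joint gate below 0.05 rad and x of tile_mid in the frame of beam between -0.008 and 0.008 m and z of tile_mid in the frame of beam between -0.01 and 0.01 m and y of tile_mid in the frame of beam between -0.05 and 0.05 m and angle between tile_tall's own z axis and vertical below 0.12 rad and angle between the y axis of tile_tall and the y axis of beam, either way round below 0.14 rad and contact force between tile_tall and the fingers above 1 N and contact force between tile_tall and viewer below 0.05 N and linear speed of tile_tall below 0.02 m/s and angle between each of tile_short, tile_arched's own z axis and vertical below 0.15 rad); the arm keeps its last pose, push and grip.
It fails at once if a finger touches the polished faces of the tall tile (contact force between tile_tall_faces and the fingers above 0.5 N).
It fails at once if one of the other tiles is moved from its slot (distance of any of tile_short, tile_arched from where it was at the start of the episode above 0.015 m).
It also fails if it takes over 59 s, if anything falls off the work surface, if the arm or the gripper's body presses on something with over 40 N, if the wrist force passes 120 N, or if a joint passes its speed limit or range.

## Working session

There is one attempt and no reset: what is moved stays moved. The work goes in short steps, each a Python script; the robot and the scene stay as the last script left them, time stands still between calls to the robot, and variables do not carry over. Pictures are saved under pics/ and viewed, at most 10 in all, crops included, and the job is handed in when it is done.

```bash
ls; mkdir -p pics
python3 - <<'E'
from bench import bot, imaging
import cv2,numpy as np
for n in("scene","top"):
    cv2.imwrite(f"pics/{n}0.png",cv2.resize(imaging.capture(n),(800,600),interpolation=cv2.INTER_CUBIC))
    m=imaging.camera_model(n);print(n,m)
print(bot.get_state())
E
```

```text
pics
scene {'K': array([[509.62726868,   0.        , 274.65872912],
       [  0.        , 509.62726868, 206.42904979],
       [  0.        ,   0.        ,   1.        ]]), 'k1': 0.019168957708375397, 'position': array([  12.88217139, -688.15757708,  522.26089972]), 'rotation': array([ 1.03669629, -0.01198757, -0.78855908])}
top {'K': array([[432.48447823,   0.        , 281.71656185],
       [  0.        , 432.48447823, 208.80650892],
       [  0.        ,   0.        ,   1.        ]]), 'k1': -0.09469750720483394, 'position': array([ 459.81940307, -187.56497536,  919.82099812]), 'rotation': array([ 1.31912607e-01, -1.41554746e-03, -1.55764954e+00])}
{'t': 0.1, 'qpos': array([ 1.00380496e+00,  3.26869987e-01, -1.93498068e-01,  1.05202108e+00,
       -1.03638259e-05,  1.43664321e+00]), 'joint_velocities': array([-1.03391072e-03, -8.13482229e-05,  3.26928011e-03,  5.05439029e-04,
        3.07426079e-04,  7.02064862e-04]), 'effort': array([ 5.23349718e-04, -4.44239724e+01,  2.63037872e+01,  7.85095326e-03,
       -8.00825228e-05, -1.14276281e-05]), 'tcp_pos': array([230.37447036, 498.8347927 , 230.57464744]), 'orientation': array([-3.14001277e+00, -2.02769406e-04,  2.70875425e+00]), 'contact_force': array([ 0.26787857,  0.67671255, -0.16752754]), 'wrist_torque': array([-0.00401131, -0.03871319,  0.03038801]), 'gripper_force': 0.0, 'opening': 1.0023401890041745}
```

View pics/top0.png

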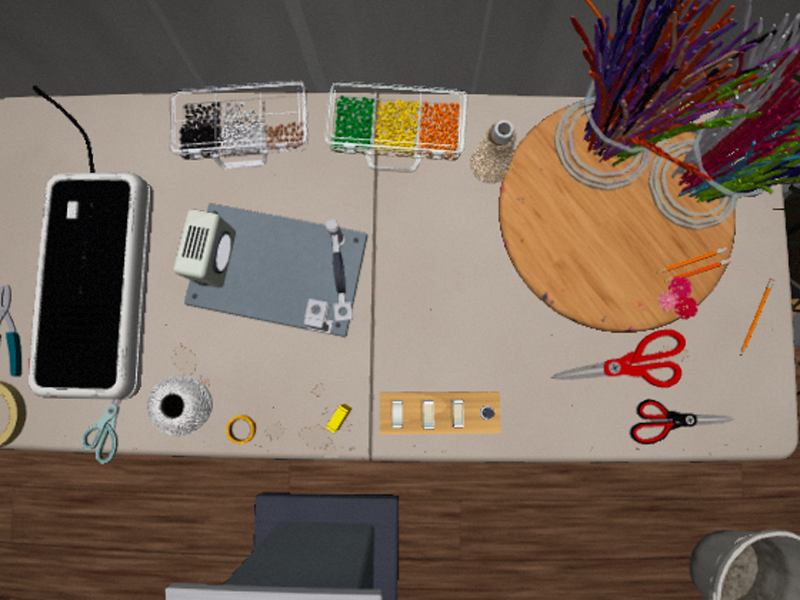

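View pics/scene0.png

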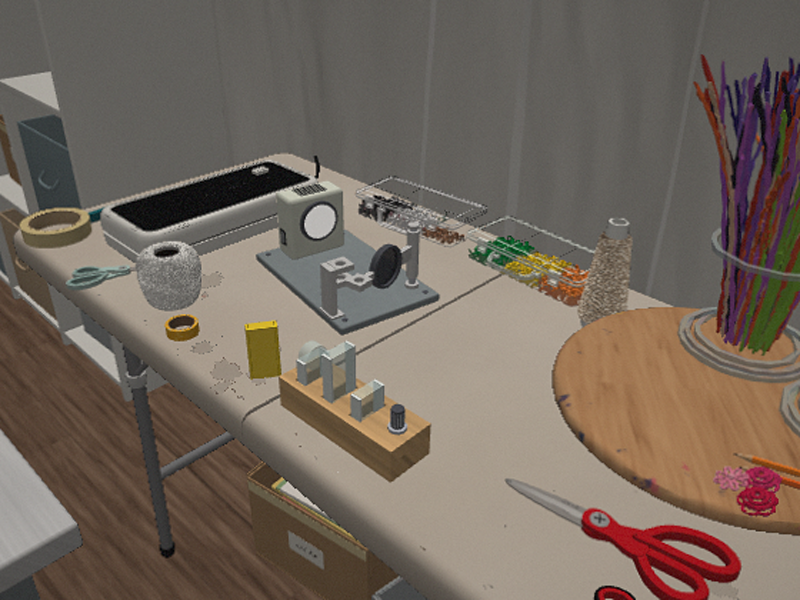

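The scene shows the candidates for the tall tile: rack tiles at scene px (311,362) arched, (338,372) tall with a square top, (367,400) short, and a yellow decoy at (263,350). The tall one is in the middle slot (y=+18). The pin is at (398,417) and the gate is open at (385,266). In the top view, the plate corners are (209,205), (367,235), (347,335), (185,303), and the rack top spans (381,391) to (500,433).

```bash
cat > h.py <<'E'
import numpy as np, cv2
from scipy.spatial.transform import Rotation as R
from scipy.optimize import least_squares
from bench import bot, solve_ik, imaging
def cam(n):
    m=imaging.camera_model(n); m['R']=R.from_euler('xyz',m['rotation']).as_matrix() if np.shape(m['rotation'])==(3,) else np.array(m['rotation']); return m
def proj(m,P):
    p=(np.atleast_2d(P)-m['position'])@m['R']; s=p[:,:2]/-p[:,2:]*[1,-1]
    s=s*(1+m['k1']*(s**2).sum(1,keepdims=True)); K=m['K']
    return s*[K[0,0],K[1,1]]+[K[0,2],K[1,2]]
def ray(m,uv,z):
    uv=np.atleast_2d(uv).astype(float); K=m['K']; d=(uv-[K[0,2],K[1,2]])/[K[0,0],K[1,1]]; s=d.copy()
    for _ in range(20): s=d/(1+m['k1']*(s**2).sum(1,keepdims=True))
    v=np.c_[s[:,0],-s[:,1],-np.ones(len(s))]@m['R'].T
    return m['position']+v*((z-m['position'][2])/v[:,2])[:,None]
def w(pose,P):  # local pts -> world, pose=(x,y,yaw)
    P=np.atleast_2d(P).astype(float); c,s=np.cos(pose[2]),np.sin(pose[2])
    return np.c_[pose[0]+c*P[:,0]-s*P[:,1],pose[1]+s*P[:,0]+c*P[:,1],P[:,2]]
def fit(m,P,uv,x0):
    r=least_squares(lambda x:(proj(m,w(x,P))-uv).ravel(),x0,x_scale=[100,100,1]); return r.x,r.fun.reshape(-1,2)
E
cat > m1.py <<'E'
from h import *
m=cam("top"); s=cam("scene"); np.set_printoptions(precision=3,suppress=True)
cs=(np.array([[209,205],[367,235],[347,335],[185,303]])+.5)*.7-.5
cr=(np.array([[381,391],[499,392],[500,433],[382,433]])+.5)*.7-.5
Pv=[[80,125,14],[80,-125,14],[-80,-125,14],[-80,125,14]]
Pr=[[29,85,40],[29,-85,40],[-29,-85,40],[-29,85,40]]
v,e=fit(m,Pv,cs,[500,-100,0]);print('viewer',v,abs(e).max())
r,e=fit(m,Pr,cr,[300,-200,0]);print('rack',r,abs(e).max())
sc=np.array([[257,257],[438,294],[338,327]]);print(ray(s,(sc+.5)*.7-.5,14),w(v,Pv))
T=[];img={n:imaging.capture(n) for n in("top","scene")}
def crop(n,mm,c,r0,f):
    c=np.array(c);x,y=(c-[r0,r0*.75]).astype(int)
    im=cv2.resize(img[n][y:y+int(1.5*r0),x:x+2*r0],(400,300),interpolation=cv2.INTER_CUBIC)
    for P,col in f:
        for q in (proj(mm,P)-[x,y]+.5)*400/(2*r0)-.5: cv2.circle(im,tuple(int(a) for a in q.round()),2,col,-1)
    return im
rp=w(r,Pr+[[0,-66,66],[18,11,94],[-18,11,94],[18,25,94],[-18,25,94]])
vp=w(v,Pv+[[-55,-85,84],[60,-85,110],[0,64,70],[46,69,110],[-46,69,110],[-68,-98,84],[-42,-72,84]])
f=[(rp,(0,0,255)),(vp,(255,0,255))]
o=np.vstack([np.hstack([crop(n,mm,proj(mm,w(r,[[0,0,60]]))[0],80,f),crop(n,mm,proj(mm,w(v,[[0,0,50]]))[0],90,f)]) for n,mm in(("top",m),("scene",s))])
cv2.imwrite("pics/crop1.png",o)
print('reach',np.hypot(*r[:2]),np.hypot(*v[:2]))
E
python3 m1.py
```

```text
viewer [622.512   2.453  -0.179] 1.5855963715848418
rack [ 415.763 -242.807    0.009] 1.352673372729555
[[ 560.339  133.282   14.   ]
 [ 673.918 -128.044   14.   ]
 [ 520.121  -94.613   14.   ]] [[ 723.481  111.22    14.   ]
 [ 678.989 -134.789   14.   ]
 [ 521.543 -106.314   14.   ]
 [ 566.035  139.695   14.   ]]
reach 481.4709551443288 622.5169388242135
```

View pics/crop1.png

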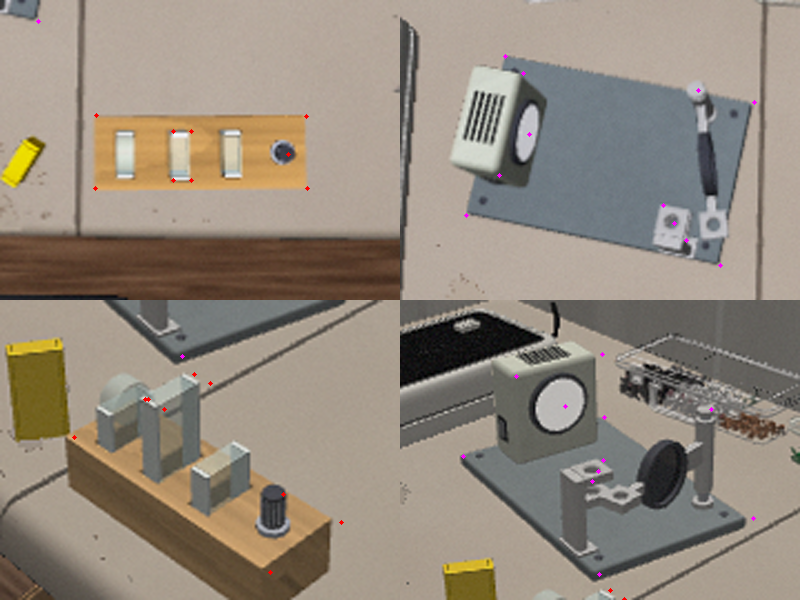

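Red and magenta overlays: the top camera fits well (fork hole, hinge post and pin all agree). The scene camera is offset by about 8 mm, so the wrist camera will decide. The middle-slot tile has a square top and is the tallest, which makes it the tall tile.

```bash
cat > m2.py <<'E'
from h import *
import json
np.set_printoptions(precision=2,suppress=True)
v=[622.5,2.45,-.179]; r=[415.8,-242.8,.009]
def look(tag,p,yaw,grid):
    bot.move_ptp(p,[np.pi,0,yaw]); bot.dwell(.3)
    m=cam("wrist"); st=bot.get_state(); im=imaging.capture("wrist")
    np.savez(f"pics/{tag}.npz",im=im,tcp=st['tcp_pos'],ori=st['orientation'],**m)
    print(tag,st['t'],st['tcp_pos'],'cam',m['position'],m['R'][:,2]); print(proj(m,grid))
    return im
f=w(v,[[-55,-85,84]])[0]
a=look("fork",[f[0]-30,f[1],270],np.pi-.179,w(v,[[-55,-85,84],[60,-85,110],[-80,-125,14],[80,-125,14]]))
b=look("rack",[r[0]-20,r[1]-20,270],np.pi/2,w(r,[[0,-66,66],[29,-85,40],[-29,-85,40],[29,85,40],[0,18,94]]))
cv2.imwrite("pics/w1.png",np.hstack([a,b])[:, :])
cv2.imwrite("pics/w1.png",cv2.resize(np.vstack([a,b]),(400*1,600)) if 0 else np.vstack([cv2.resize(np.hstack([a,b]),(800,300))]))
E
python3 m2.py
```

```text
fork 2.7917 [523.27 -70.99 269.97] cam [449.54 -58.32 411.82] [-0.29  0.05  0.96]
[[279.91 217.33]
 [279.67 325.68]
 [246.96 181.02]
 [249.7  294.85]]
rack 4.0583 [ 396.36 -262.13  269.94] cam [ 395.91 -188.08  411.79] [-0.    0.29  0.96]
[[292.92 226.29]
 [315.43 233.83]
 [267.87 234.11]
 [320.28  84.14]
 [295.3  153.85]]
```

View pics/w1.png

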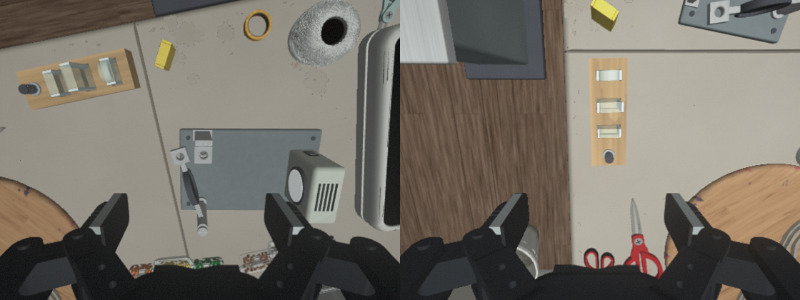

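The wrist views confirm the poses to within about 5 px: fork hole at full-frame (284,217) and pin top at (291,220). The lug at (250,218) is outside the fork, so I'll shut the gate now.

```bash
cat > m3.py <<'E'
from h import *
np.set_printoptions(precision=2,suppress=True)
v=[622.5,2.45,-.179]; o=[np.pi,0,np.pi-.179]
bot.grip(0,30)
p=lambda y,z:w(v,[[-12,y,z]])[0]
bot.move_ptp(p(-180,150),o); bot.movel(p(-180,72),max_speed=250)
print(bot.movel(p(-150,72),max_speed=100,threshold=15))
hit=bot.movel(p(-80,72),max_speed=40,threshold=9)
st=bot.get_state(); print(hit,st['t'],st['contact_force'],'viewer y of tcp',(st['tcp_pos']-[*v[:2],0])@[-np.sin(v[2]),np.cos(v[2]),0])
E
python3 m3.py
```

```text
False
True 7.9917 [-0.19 -2.79  1.62] viewer y of tcp -99.01256142760015
```

```bash
cat > m4.py <<'E'
from h import *
np.set_printoptions(precision=2,suppress=True)
v=[622.5,2.45,-.179]; o=[np.pi,0,np.pi-.179]
p=lambda x,y,z:w(v,[[x,y,z]])[0]
hit=bot.movel(p(-12,-90,72),max_speed=30,threshold=15)
st=bot.get_state(); print(hit,st['t'],st['contact_force'],'viewer y',(st['tcp_pos']-[*v[:2],0])@[-np.sin(v[2]),np.cos(v[2]),0])
bot.movel(p(-12,-150,72),max_speed=200); bot.movel(p(-12,-150,130))
out=[]
def look(tag,pos,yaw,c):
    bot.move_ptp(pos,[np.pi,0,yaw]); bot.dwell(.3)
    m=cam("wrist"); st=bot.get_state(); im=imaging.capture("wrist")
    np.savez(f"pics/{tag}.npz",im=im,tcp=st['tcp_pos'],**m)
    q=proj(m,c)[0]; x,y=[max(0,int(k)) for k in q-[65,75]]; print(tag,st['t'],st['tcp_pos'],q,'crop origin',x,y)
    out.append(cv2.resize(im[y:y+150,x:x+130],(400,462),interpolation=cv2.INTER_CUBIC))
bot.grip(0.6)
look("fork2",p(-95,-85,150),np.pi-.179,p(-55,-85,84)[None])
r=[415.8,-242.8,.009]
look("pin2",w(r,[[0,-66-40,150]])[0],np.pi/2+.009,w(r,[[0,-66,66]]))
cv2.imwrite("pics/w2.png",np.hstack(out))
E
python3 m4.py
```

```text
True 8.25 [-0.8  -3.24  1.92] viewer y -99.22909319586535
fork2 10.5333 [514.36 -64.92 149.7 ] [276.34 281.66] crop origin 211 206
pin2 12.0333 [ 417.28 -348.04  150.06] [274.72 166.44] crop origin 209 91
```

View pics/w2.png

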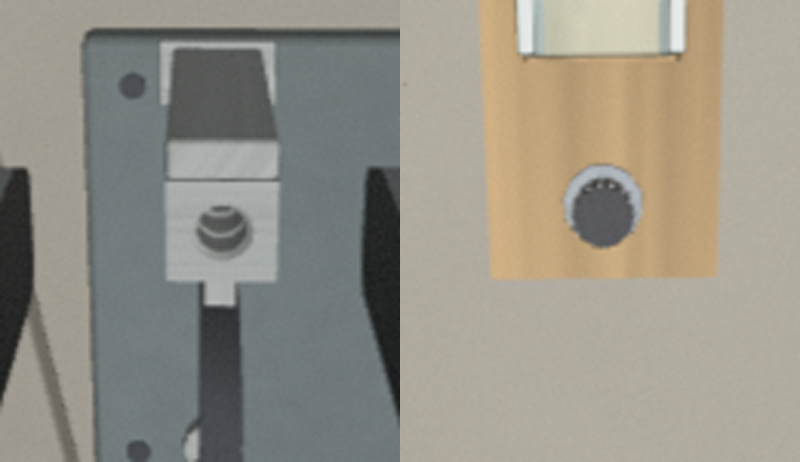

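The gate is shut and the lower holes show in line through the fork. The fork's ear is centred at crop (221,231) and its hole at (224,233). The pin knob top is at crop (603,214).

```bash
cat > m5.py <<'E'
from h import *
np.set_printoptions(precision=2,suppress=True)
def L(t):
    d=np.load(f"pics/{t}.npz"); return {k:d[k] for k in d}
k=130/400
F=L("fork2"); P=L("pin2")
c=lambda a,o:(np.atleast_2d(a)+.5)*k-.5+o
fc=ray(F,c([[165,181],[277,181],[277,281],[165,281],[221,231],[224,232]],[211,206]),84)
print('ear',fc,np.linalg.norm(np.diff(fc[:4],axis=0),axis=1)); d=fc[1]-fc[0];print('dir',np.arctan2(d[1],d[0]), 'tl plate',ray(F,c([[90,33]],[211,206]),14))
print('knob',ray(P,c([[203,214],[172,214],[234,214]],[209,91]),66),'rack end',ray(P,c([[91,277],[316,276]],[209,91]),40))
print('pred fork',w([622.5,2.45,-.179],[[-55,-85,84],[-80,-125,14]]),'pin',w([415.8,-242.8,.009],[[0,-66,66],[29,-85,40],[-29,-85,40]]))
E
python3 m5.py
```

```text
ear [[538.5  -77.33  84.  ]
 [543.06 -52.22  84.  ]
 [568.58 -56.24  84.  ]
 [563.88 -82.18  84.  ]
 [553.3  -66.96  84.  ]
 [553.68 -66.32  84.  ]] [25.52 25.84 26.36]
dir 1.3913307967474904 tl plate [[521.15 -98.43  14.  ]]
knob [[ 416.29 -304.48   66.  ]
 [ 409.32 -304.56   66.  ]
 [ 423.26 -304.4    66.  ]] rack end [[ 387.86 -324.35   40.  ]
 [ 445.33 -323.43   40.  ]]
pred fork [[ 553.24  -71.4    84.  ]
 [ 521.52 -106.31   14.  ]] pin [[ 416.39 -308.8    66.  ]
 [ 445.56 -327.54   40.  ]
 [ 387.57 -328.06   40.  ]]
```

```bash
cat > m6.py <<'E'
from h import *
np.set_printoptions(precision=2,suppress=True)
px,py=416.3,-304.5; f=[553.4,-66.7]
o=[np.pi,0,np.pi/2+.012]
bot.move_ptp([px,py,110],o); print(bot.movel([px,py,45.5],max_speed=70,threshold=12))
bot.grip(0,40); bot.dwell(.2); st=bot.get_state(); print(st['t'],st['tcp_pos'],st['opening'],st['gripper_force'],st['contact_force'])
bot.movel([px,py,175],max_speed=150)
bot.move_ptp([*f,160],[np.pi,0,np.pi-.1795]); bot.movel([*f,132],max_speed=80); bot.dwell(.3)
m=cam("wrist"); st=bot.get_state(); im=imaging.capture("wrist")
np.savez("pics/hold.npz",im=im,**m); tip=st['tcp_pos']-[0,0,41.5]
q=proj(m,[[*f,84],tip,st['tcp_pos']]);print(st['t'],st['tcp_pos'],st['opening'],q)
x,y=[int(a) for a in q[0]-[80,75]];print(x,y)
cv2.imwrite("pics/w3.png",cv2.resize(im[y:y+120,x:x+160],(800,600),interpolation=cv2.INTER_CUBIC))
E
python3 m6.py
```

```text
False
14.1417 [ 416.56 -304.7    45.96] 0.1447675467331853 38.99966239929199 [-0.23  1.72  5.73]
17.025 [553.72 -66.76 132.46] 0.14727400252500272 [[275.68 238.4 ]
 [275.71 243.11]
 [275.95 275.67]]
195 163
```

View pics/w3.png

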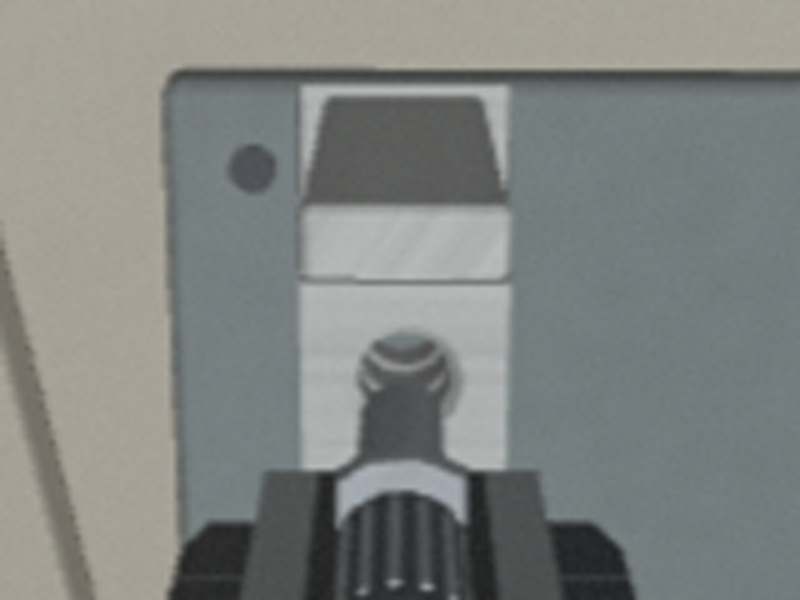

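The pin shank at crop x≈402 hangs over the hole at (409,376), within about 0.7 mm, so I'll correct it by 0.6 mm and insert.

```bash
cat > m7.py <<'E'
from h import *
np.set_printoptions(precision=2,suppress=True)
f=[553.3,-66.1]
bot.movel([*f,125],max_speed=60)
hit=bot.movel([*f,86],max_speed=35,threshold=12)
st=bot.get_state(); print(hit,st['t'],st['tcp_pos'],st['contact_force'],st['opening'])
E
python3 m7.py
```

```text
True 18.275 [553.25 -66.06  89.97] [-2.06 -0.29  5.75] 0.14248873218398186
```

```bash
cat > m8.py <<'E'
from h import *
np.set_printoptions(precision=2,suppress=True)
bot.grip(0.45,40); bot.dwell(.4); out=[]
def look(tag,pos,yaw,c):
    if pos is not None: bot.move_ptp(pos,[np.pi,0,yaw]); bot.dwell(.3)
    m=cam("wrist"); st=bot.get_state(); im=imaging.capture("wrist")
    np.savez(f"pics/{tag}.npz",im=im,**m)
    q=proj(m,c); x,y=[max(0,int(k)) for k in q[0]-[65,75]]; print(tag,st['t'],st['tcp_pos'],'crop',x,y,(q-[x,y]+.5)*400/130)
    out.append(cv2.resize(im[y:y+150,x:x+130],(400,462),interpolation=cv2.INTER_CUBIC))
bot.movel([553.3,-66.1,150],max_speed=120)
v=[622.6,6.95,-.1795]; r=[415.5,-238.5,.012]
look("pin3",w(v,[[-95,-85,150]])[0],np.pi-.1795,w(v,[[-55,-85,84],[-55,-85,110]]))
look("tile",w(r,[[0,-37,175]])[0],np.pi/2+.012,w(r,[[0,18,94],[18,11,94],[-18,11,94],[18,25,94],[-18,25,94]]))
cv2.imwrite("pics/w4.png",np.hstack(out))
E
python3 m8.py
```

```text
pin3 20.2833 [514.55 -59.89 149.81] crop 210 206 [[203.41 233.99]
 [203.73 295.92]]
tile 21.575 [ 416.42 -274.67  174.89] crop 209 70 [[204.33 232.4 ]
 [285.76 264.89]
 [122.74 264.46]
 [287.48 199.7 ]
 [121.34 199.26]]
```

View pics/w4.png

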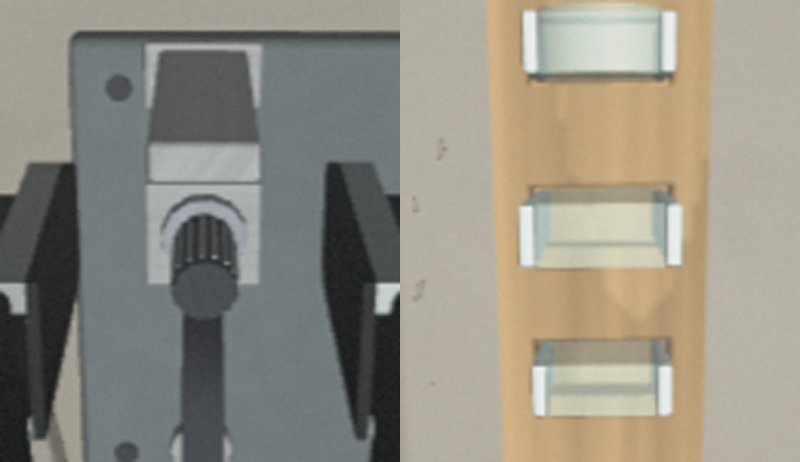

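The pin sits flush and upright, with its knob at (204,292) as predicted. The tall tile's top edges, (519..682, 205..266), match the prediction to about 1 mm.

```bash
cat > m9.py <<'E'
from h import *
np.set_printoptions(precision=2,suppress=True)
v=[622.6,6.95,-.1795]; x,y=414.7,-220.4
bot.grip(0.85,30)
o=[np.pi,0,np.pi/2+.012]
bot.move_ptp([x,y,130],o); print(bot.movel([x,y,54],max_speed=80,threshold=12))
bot.grip(0,30); bot.dwell(.3); st=bot.get_state(); print(st['t'],st['tcp_pos'],st['opening'],st['gripper_force'],st['contact_force'])
zg=st['tcp_pos'][2]
bot.movel([x,y,165],max_speed=100); bot.dwell(.2); st=bot.get_state(); print(st['t'],st['opening'],st['gripper_force'])
b=w(v,[[0,-10,0]])[0]; bot.move_ptp([b[0],b[1],165],[np.pi,0,np.pi/2-.1795])
hit=bot.movel([b[0],b[1],zg+11],max_speed=80,threshold=12); bot.dwell(.5)
st=bot.get_state(); print(hit,st['t'],b,st['tcp_pos'],st['orientation'],st['opening'],st['gripper_force'],st['contact_force'])
a=imaging.capture("scene");t=imaging.capture("top")
P=w(v,[[-18,-17,105],[18,-17,105],[18,-3,105],[-18,-3,105],[-18,-17,35]])
print((proj(cam("top"),P)-[120,110])*400/160,(proj(cam("scene"),P)-[170,100])*400/160)
cv2.imwrite("pics/end.png",np.hstack([cv2.resize(t[110:260,120:280],(400,375)),cv2.resize(a[100:250,170:330],(400,375))]))
E
python3 m9.py
```

```text
False
24.2583 [ 415.01 -220.62   54.44] 0.41712546848546606 30.40363848209381 [-0.64 -0.27  4.97]
25.7167 0.41327441413952787 30.127539038658142
False 28.7583 [620.81  -2.89   0.  ] [620.84  -2.89  65.5 ] [ 3.14 -0.    1.39] 0.4205764386762793 30.186733603477478 [0.02 0.44 0.19]
[[169.56 200.13]
 [179.83 155.06]
 [162.32 151.72]
 [151.96 196.73]
 [187.46 214.8 ]] [[166.78 138.21]
 [205.99 127.56]
 [196.45 121.44]
 [157.45 131.87]
 [169.06 217.9 ]]
```

View pics/end.png

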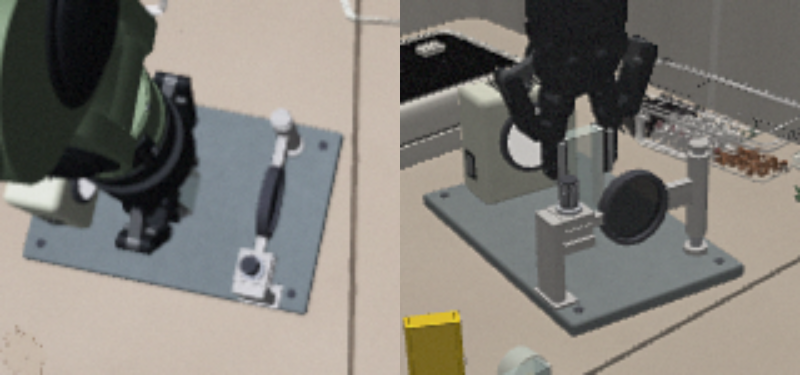

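The tile is held upright between lamp and gate at scene crop (585,165), the pin is flush at (568,200), and the gate is shut. I'm handing in.

```bash
python3 -c "
from bench import bot
print(bot.sign_off())"
```

```text
the job is handed in; nothing more can be done
None
```

I handed the job in at about 29 s of the 59 s allowed: gate shut, pin flush in the fork and let go, and the tall tile held upright and still by its frosted edges at the beam point; the sign-off returned no verdict.

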